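Change the index plate on the dividing stand

TASK

Change the index plate on the dividing stand: lift off the plate with the red grip and hang it by its neck in the forked hook, its grip settled behind the raised lips. Then take the plate with the blue grip from the sloping rack and lower it over the shaft and the pin together, keeping hold of it until it lies flush on the seat. Don't push about or knock over the paint jar, the glue bottle or the tape roll.

Things in the scene. Friction and masses are not known exactly. Their poses are not given: they have to be found in the camera images.
- dividing_stand: Fixed grey stand, base 130 x 110 x 12 mm, round housing. Origin: centre of its underside, on the shaft's axis; z up; +x from shaft to pin. Steel shaft 10 mm across, 24 mm above the seat, top 6 mm tapered. Brass pin 6 mm across, 14 mm above the seat, top 5 mm tapered, 21 mm from the shaft's axis. A fixed black side knob at -y reaches 60 mm out, below the seat.
- stand_seat (a point): Middle of the flat seat (72 mm across) at the foot of the shaft, 50 mm above the counter; axes as dividing_stand. A plate is home when its origin is here, upright, with its x along the stand's x.
- old_plate: Outgoing index plate, 0.15 to 0.31 kg: brass disc, 84 mm wide, 8 thick, ring of 12 dots; neck 19 mm wide, z 8 to 34 mm; red bar grip 22 (x) by 42 (y) mm, z 34 to 66. Origin: centre of the disc's underside; z: its axis, to the grip. 12 mm bore from below, 34 deep; 9 mm pin hole through the disc 21 mm from centre at +x. Starts home on the dividing stand.
- new_plate: Incoming index plate, 0.15 to 0.31 kg: bright disc, 84 mm wide, 8 thick, ring of 24 dots; neck 19 mm wide, z 8 to 34 mm; blue bar grip 22 (x) by 42 (y) mm, z 34 to 66. Origin: centre of the disc's underside; z: its axis, to the grip. 12 mm bore from below, 34 deep; 9 mm pin hole through the disc 21 mm from centre at +x. Starts on the rack: axis leans 30 deg to rack -x; +x up the slope.
- hook_stand: Fixed forked steel hook on a wooden post. Origin: on its underside, straight below hook_seat; z up; the fork opens to -x. The post (51 mm wide, top level with the tines) is 67 to 83 mm to +x; the base is 150 x 90 x 12 mm, centred 30 mm to +x.
- hook_seat (a point): Throat's middle at the tines' upper face, 112 mm above the counter; axes as hook_stand. Two tines 14 wide, 8 thick, 23 mm slot between, open to -x, closed 12.5 mm to +x. A lip 6 mm high on each tine, 14 to 20 mm to -x. The neck enters from -x with the grip's long side across the tines and above the lips, then goes down; the 22 mm side would fall through.
- rack: Fixed light-wood rack: a board 110 x 112 mm that slopes 30 degrees down towards its -x side, with two brass stop pegs (8 mm across, 7 mm high) near the lower edge. Origin: on its underside, 45 mm below the middle of the board's upper face, where the new plate's origin lies at first.
- paint_jar: Bystander: small brown paint jar with a white cap, 43 mm across, 55 mm tall, loose; origin at its underside's centre.
- glue_bottle: Bystander: white squeeze bottle with a blue nozzle, 30 mm across, 90 mm tall, loose; origin at its underside's centre.
- tape_roll: Bystander: roll of orange masking tape lying flat, 72 mm across, 18 mm high, loose; origin at its underside's centre.

How it is judged:
By the outcome, as a careful person would: the job done as asked, in the order asked, and still so for the second after the job is handed in, with the robot touching nothing.
It also fails if it takes over 54 s, if anything falls off the work surface, if the arm or the gripper's body presses on something with over 40 N, if the wrist force passes 120 N, or if a joint passes its speed limit or range.

ROBOT

A 7-joint arm with a two-finger parallel gripper is mounted at the origin on a cart in front of the work surface, level with it; the furniture and walls round the work are solid. World frame = base frame: x ahead of the robot, y to its left, z up, the work surface at z = 0. Lengths are in m, angles in rad, forces in N, time in s.
With the tool pointing down it reaches from about 0.425 to 0.95 m from the base axis. Payload 4.7 kg.
Tool frame: the origin (TCP) lies between the finger pads; the fingertips stand 25 mm ahead of it and the grasp point (between the pads) lies 6 mm ahead of it; x points along the fingers, z is the direction in which the jaws open and shut, and the axes are right-handed (so a half turn about x gives the same grasp; the last joint's range is limited). The gripper opens to 85 mm and grips with 20 to 120 N. Pads are 22 mm wide; open, the fingers measure 114 mm over their backs; the gripper's body (76 mm by 85 mm) begins 54 mm behind the grasp point. The pads swing forward as they close: fully open they stand 13 mm farther back than shut.
Start: joints at [1.163, 0.469, -0.049, 1.532, 0.024, 1.141, -0.082], TCP at [0.25, -0.627, 0.256] pointing down, gripper open.
Joint ranges: [-2.59, 2.59], [-0.33, 1.99], [-1.39, 1.29], [0.1, 2.45], [-1.04, 4.18], [0.21, 1.99], [-2.66, 2.66]. Speed limits (rad/s): [2.57, 2.57, 3.14, 3.14, 3.14, 3.14, 3.14].

INTERFACE

Orientations are given as a 3x3 rotation matrix whose columns are the frame's x, y, z axes.
In Python, from rig import * gives the robot as it stands. Calls block until the motion is done:
- movep(position, orientation): joint-space move of the TCP to a pose.
- move_l(position, attitude=None, feed=0.15, until_force=None): straight line of the TCP; attitude=None keeps the orientation; feed is the mean speed in m/s. With until_force (N) it stops when the force on the tool has changed by that much, and returns True; else False.
- move_joints(angles): joint-space move.
- command_gripper(opening, newtons=None): finger opening in m; newtons is the grip in N (None keeps the last); returns when the fingers have stopped.
- sleep(seconds).
- inverse_kinematics(position, orientation): joint angles nearest the present ones, or None.
- sense(): the state.
- camera(name): name is "scene" or "top"; returns (picture, depth): 400x640x3 uint8, red, green, blue; 400x640 float32, m along the optical axis (not along the pixel's ray), 0 where there is no reading.
- camera_params(name): a dict with "K" (3x3 intrinsics, pixels), "dist" ([k1, k2, p1, p2, k3] as OpenCV has them; the pictures are not rectified), "position" and "rotation" of the camera in the world. Camera axes: x right, y down, z forward; pixel columns grow to the right and rows downward; lengths in m; the calibration is good to about 2 mm. A picture is of the moment at which its call begins. camera_params takes no time and is no camera call.
A pose or a line that the arm cannot do raises Unreachable and nothing moves.
- finish_job(): hands the job in, once; it reports no verdict.
The state is a dict: "time_s": time; "joint_pos": joint angles; "qd": joint speeds; "joint_efforts": joint torques, N m; "position": TCP position; "tcp_rot": TCP orientation; "wrist_force": force on the tool from outside, world axes, zero at the start; "ft_torque": the same for the moment, N m; "finger_gap": finger opening in m.
Only numpy, scipy, OpenCV 4.12 (cv2) and the standard library are available. Lean on these libraries where they do the work, as an engineer would, in place of code of your own. Each camera call takes 0.05 s, during which the arm holds its last target. There are 200 camera calls.

## Working session

There is one attempt and no reset: what is moved stays moved. The work goes in short steps, each a Python script; the robot and the scene stay as the last script left them, time stands still between calls to the robot, and variables do not carry over. Pictures are saved under pics/ and viewed, about 8 in all and at most 12, crops included, and the job is handed in when it is done.

```bash
mkdir -p pics; ls; python3 - <<'E'
from rig import *
import cv2,numpy as np
for n in("scene","top"):
    p,d=camera(n); cv2.imwrite(f"pics/{n}0.png",p[:,:,::-1]); np.savez(f"{n}0.npz",p=p,d=d)
    c=camera_params(n); print(n,c)
s=sense();print(s["time_s"],s["tcp_rot"])
E
```

```text
pics
scene {'K': array([[415.25219845,   0.        , 322.02952063],
       [  0.        , 415.25219845, 205.91697629],
       [  0.        ,   0.        ,   1.        ]]), 'dist': array([-0.00810086,  0.        ,  0.        ,  0.        ,  0.        ]), 'position': array([0.20597877, 0.51615248, 0.79770912]), 'rotation': array([[-0.86222125, -0.3916612 ,  0.32121025],
       [-0.50648749,  0.65823728, -0.55695072],
       [ 0.00670343, -0.64290372, -0.76591767]])}
top {'K': array([[395.56258009,   0.        , 318.67570977],
       [  0.        , 395.56258009, 194.49855106],
       [  0.        ,   0.        ,   1.        ]]), 'dist': array([-0.02526715,  0.        ,  0.        ,  0.        ,  0.        ]), 'position': array([0.44117442, 0.00576009, 1.22230532]), 'rotation': array([[ 0.01337181, -0.99746677,  0.06986579],
       [-0.99977522, -0.01448704, -0.01548017],
       [ 0.0164531 , -0.06964309, -0.99743628]])}
0.1 [[-7.20214279e-04  9.29123591e-01  3.69768622e-01]
 [ 1.69291497e-03  3.69769321e-01 -9.29122050e-01]
 [-9.99998308e-01 -4.31801297e-05 -1.83924038e-03]]
```

View pics/scene0.png

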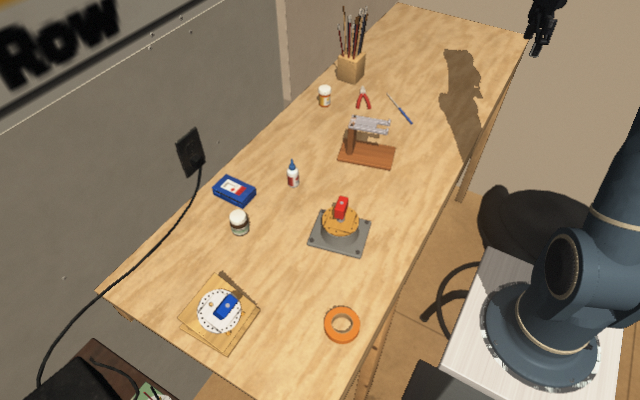

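View pics/top0.png

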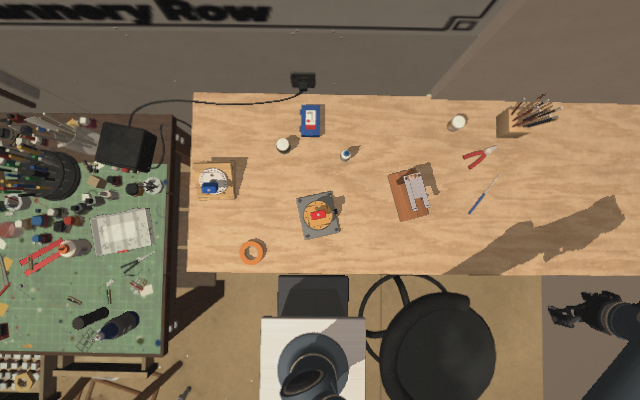

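The scene picture shows the stand with the red grip at (341,207), the hook at (370,125) and the rack with the blue grip at (226,305). In the top picture they are at (319,215), (412,190) and (212,183). The fork opens to the right in the top picture, towards world -y. The stand's knob also points towards world -y.

```bash
cat > h.py <<'E'
from rig import *
import cv2,numpy as np
def cloud(n,d):
    """world points per pixel (400,640,3), nan where no reading"""
    c=camera_params(n); v,u=np.mgrid[0:400,0:640].astype(float)
    r=cv2.undistortPoints(np.stack([u.ravel(),v.ravel()],1)[:,None],c["K"],c["dist"])[:,0]
    P=np.c_[r,np.ones(len(r))]*d.reshape(-1,1)
    P=P@c["rotation"].T+c["position"]; P[d.ravel()==0]=np.nan
    return P.reshape(400,640,3)
def onplane(n,px,z):
    c=camera_params(n); r=cv2.undistortPoints(np.float64(px).reshape(-1,1,2),c["K"],c["dist"])[:,0]
    R=np.c_[r,np.ones(len(r))]@c["rotation"].T
    return c["position"]+R*((z-c["position"][2])/R[:,2])[:,None]
E
cat > m.py <<'E'
from h import *
np.set_printoptions(precision=4,suppress=True)
def rect(P):
    (c,s,a)=cv2.minAreaRect(np.float32(P[:,:2]*1000)); return np.round(c,1),np.round(s,1),round(a,1)
for n in("scene","top"):
    f=np.load(n+"0.npz");p=f["p"];C=cloud(n,f["d"]);H=cv2.cvtColor(p,cv2.COLOR_RGB2HSV);h,s,v=[H[...,i].astype(int) for i in range(3)]
    X,Y,Z=C[...,0],C[...,1],C[...,2]
    print("==",n,"table z",np.nanmedian(Z[(X>.45)&(X<.6)&(Y>-.2)&(Y<-.1)]))
    def box(x,y,r):return (abs(X-x)<r)&(abs(Y-y)<r)
    st=onplane(n,[[341,207]] if n=="scene" else [[319,215]],.1)[0]
    rk=onplane(n,[[219,309]] if n=="scene" else [[213,182]],.06)[0]
    hk=onplane(n,[[370,125]] if n=="scene" else [[415,190]],.11)[0]
    print("approx",st,rk,hk)
    m=box(st[0],st[1],.08)&((h<6)|(h>174))&(s>150)&(Z>.08)
    P=C[m];t=P[P[:,2]>.108];print("red",len(P),P.mean(0),P[:,2].max(),"top",len(t),t.mean(0),rect(t))
    m=box(st[0],st[1],.11)&(Z>.006)&(Z<.018);print("base",m.sum(),rect(C[m]))
    m=box(st[0],st[1],.08)&(Z>.053)&(Z<.063);print("disc",m.sum(),rect(C[m]))
    m=box(rk[0],rk[1],.08)&(h>100)&(h<125)&(s>150)&(Z>.03);P=C[m];print("blue",len(P),P.mean(0),P.min(0),P.max(0))
    # rack: plane of light points above table
    m=box(rk[0],rk[1],.09)&(Z>.012);P=C[m];print("rack",len(P),P.mean(0),P.min(0),P.max(0),rect(P))
    m=box(rk[0],rk[1],.08)&(s<60)&(v>140)&(Z>.012);P=C[m]
    for _ in range(5):
        c=P.mean(0);nn=np.linalg.svd(P-c)[2][2];e=(P-c)@nn;P=P[abs(e)<max(.003,1.5*np.median(abs(e)))]
    nn=nn*np.sign(nn[2]);print("disc plane",len(P),c,nn,"tilt",np.degrees(np.arccos(nn[2])),"az",np.degrees(np.arctan2(nn[1],nn[0])))
    m=box(hk[0],hk[1],.1)&(Z>.1)&(Z<.125);P=C[m];print("hook top",len(P),P.mean(0),rect(P),"med z",np.median(P[:,2]))
    m=box(hk[0],hk[1],.12)&(Z>.006)&(Z<.018);print("hook base",m.sum(),rect(C[m]))
    a=(185,445,125,275) if n=="top" else (160,420,100,360)
    k=3 if n=="top" else 2.3
    cv2.imwrite(f"pics/c_{n}.png",cv2.resize(p[a[2]:a[3],a[0]:a[1],::-1],None,fx=k,fy=k,interpolation=cv2.INTER_CUBIC))
E
python3 m.py
```

```text
== scene table z -0.000348327902737533
approx [ 0.4613 -0.0098  0.1   ] [0.5544 0.3033 0.06  ] [ 0.5262 -0.2833  0.11  ]
red 201 [ 0.4581 -0.0016  0.1094] 0.11808062701937261 top 140 [ 0.4592 -0.0059  0.1144] (array([460.1,  -8.7]), array([21.7, 38.6]), 12.5)
base 1064 (array([460.7, -10.3]), array([130., 112.]), 13.4)
disc 719 (array([459.1,  -9. ]), array([82.2, 83.6]), 28.2)
blue 272 [0.5295 0.3056 0.0992] [0.5187 0.2826 0.0718] [0.5473 0.3227 0.1069]
rack 3332 [0.557  0.3075 0.0523] [0.5121 0.2439 0.0122] [0.6117 0.3594 0.1069] (array([561.5, 301.8]), array([ 98.4, 113.1]), 2.0)
disc plane 1003 [0.5578 0.309  0.0517] [-0.4933  0.      0.8699] tilt 29.555933229790668 az 179.999797435427
hook top 529 [ 0.532  -0.2836  0.1111] (array([ 530.4, -287.7]), array([101.1,  55.4]), 16.0) med z 0.11144346262816174
hook base 1136 (array([ 528.2, -288.1]), array([150. ,  94.6]), 15.5)
== top table z 0.0004904748989378316
approx [ 0.4616 -0.0134  0.1   ] [0.555  0.2994 0.06  ] [ 0.5358 -0.2846  0.11  ]
red 99 [ 0.4627 -0.0096  0.1163] 0.1222884751533202 top 99 [ 0.4627 -0.0096  0.1163] (array([462.9,  -9.7]), array([20.5, 40.1]), 13.3)
base 878 (array([463.8, -12.3]), array([218.6, 211.1]), 88.0)
disc 492 (array([462.4,  -9.7]), array([82.4, 79.6]), 1.0)
blue 122 [0.5352 0.2985 0.1005] [0.522  0.2808 0.0798] [0.5496 0.3189 0.109 ]
rack 1348 [0.5633 0.2985 0.0563] [0.5067 0.2458 0.0121] [0.6247 0.36   0.109 ] (array([566.1, 303.1]), array([117.3, 113.8]), 0.7)
disc plane 230 [0.5707 0.3004 0.06  ] [-0.4753 -0.0336  0.8792] tilt 28.456164901715926 az -175.95158018343116
hook top 585 [ 0.5372 -0.285   0.1126] (array([ 532.3, -287.1]), array([103.2,  52.7]), 15.6) med z 0.11245627159393257
hook base 963 (array([ 535.3, -288.1]), array([234.3, 230.3]), 2.5)
```

View pics/c_top.png

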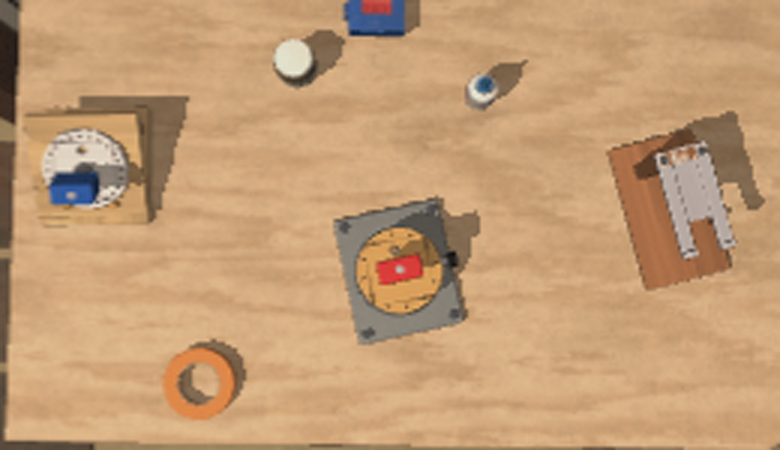

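View pics/c_scene.png

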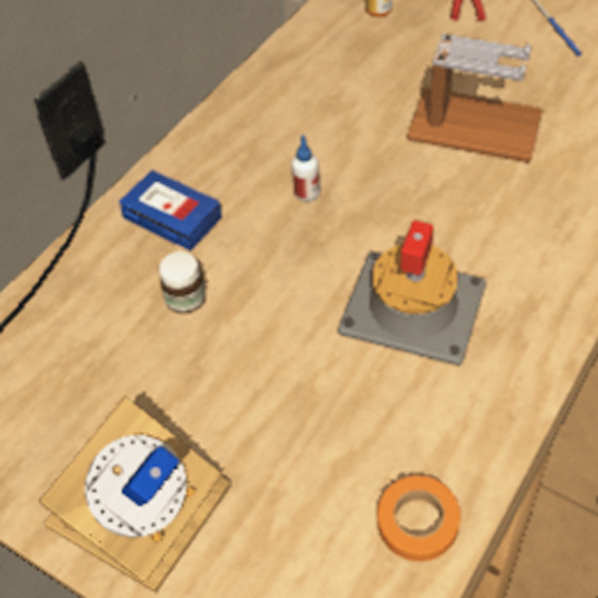

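The crops show the fork opening downwards (world -x) with its post at the top. The pin hole is on the +x side of the red grip, and the rack slopes towards world -x. From the point clouds:

| Thing | Position (mm) | Yaw |
|---|---|---|
| Stand | (461.6, -9.7) | 13.3° |
| Hook seat | (501, -296) | 15.7° |
| Rack | (565, 302) | about 0° |

The sizes and heights agree with the ones given. Next I grasp the old plate.

```bash
cat >> h.py <<'E'
np.set_printoptions(precision=4,suppress=True)
def Rt(yaw,tilt=0):
    """tool along -plate z, jaws along plate -y; plate yaw (deg), axis leaning by tilt (deg) to its -x"""
    c,s=np.cos(np.radians(yaw)),np.sin(np.radians(yaw)); t=np.radians(tilt)
    z=np.array([s,-c,0]); x=np.array([np.sin(t)*c,np.sin(t)*s,-np.cos(t)])
    return np.c_[x,np.cross(z,x),z]
GZ=.063 # TCP height in plate frame when holding
def st(l=""):
    s=sense();print(l,"t",s["time_s"],"p",s["position"],"F",s["wrist_force"],"T",s["ft_torque"],"gap",s["finger_gap"]);return s
def snap(k):
    for n in("scene","top"):
        p,d=camera(n);cv2.imwrite(f"pics/{n}{k}.png",p[:,:,::-1]);np.savez(f"{n}{k}.npz",p=p,d=d)
E
python3 - <<'E'
from h import *
S=np.array([.4616,-.0097,.05]);R=Rt(13.3)
movep(S+[0,0,.16],R);st("above")
move_l(S+[0,0,GZ],feed=.12);st("down")
command_gripper(.03,70);st("grip")
E
```

```text
above t 2.4333 p [ 0.4619 -0.0106  0.21  ] F [-0.6409 -0.0713  0.1335] T [-0.0163  0.0656 -0.0123] gap 0.08530006666756768
down t 3.3917 p [ 0.4621 -0.0096  0.1135] F [ 0.4118 -0.2458 -0.141 ] T [ 0.0071 -0.0285  0.0599] gap 0.08546977942310041
grip t 3.875 p [ 0.4621 -0.0096  0.1137] F [-1.3743  0.5629  6.6583] T [-0.1328  0.1878 -0.0052] gap 0.04094309946727802
```

```bash
python3 - <<'E'
from h import *
p=sense()["position"]
move_l(p+[0,0,.05],feed=.08);st("lift")
move_l(p+[0,0,.10],feed=.15);s=st("lifted");print(s["tcp_rot"])
# toward pre-hook, high, then snap (stand is clear here)
c,sn=np.cos(np.radians(15.7)),np.sin(np.radians(15.7))
H=np.array([.5012,-.2958,.112]);pre=H-.075*np.array([c,sn,0])
R=Rt(15.7)
movep(pre+[0,0,.012+.029+.05],R);st("pre-high")
move_l(pre+[0,0,.012+.029],feed=.12);st("pre")  # TCP=grip bottom+29mm
snap(1)
E
python3 - <<'E'
import cv2,numpy as np
a=cv2.imread("pics/scene1.png");b=cv2.imread("pics/top1.png")
f=lambda i,x,y:cv2.resize(i[y:y+130,x:x+130],None,fx=3,fy=3,interpolation=cv2.INTER_CUBIC)
cv2.imwrite("pics/v1.png",np.hstack([f(a,310,60),f(b,350,140)]))
E
```

```text
lift t 4.6583 p [ 0.4616 -0.0098  0.1633] F [-0.9606 -0.3608 -3.5254] T [-0.0555  0.0506 -0.0222] gap 0.04052645613218127
lifted t 5.1417 p [ 0.4616 -0.0098  0.2131] F [-0.8658 -0.4138 -2.8038] T [-0.0064  0.0221  0.018 ] gap 0.040903527162421405
[[-0.0009  0.9732  0.2299]
 [-0.0002  0.2299 -0.9732]
 [-1.     -0.0009  0.    ]]
pre-high t 6.3167 p [ 0.4297 -0.3142  0.2026] F [-0.171   0.7045 -2.3008] T [ 0.0697 -0.0022  0.009 ] gap 0.040938459312419684
pre t 6.8833 p [ 0.4297 -0.3156  0.1533] F [-0.4165  0.2244 -3.0258] T [-0.0106 -0.0132  0.0156] gap 0.040798996200894874
```

View pics/v1.png

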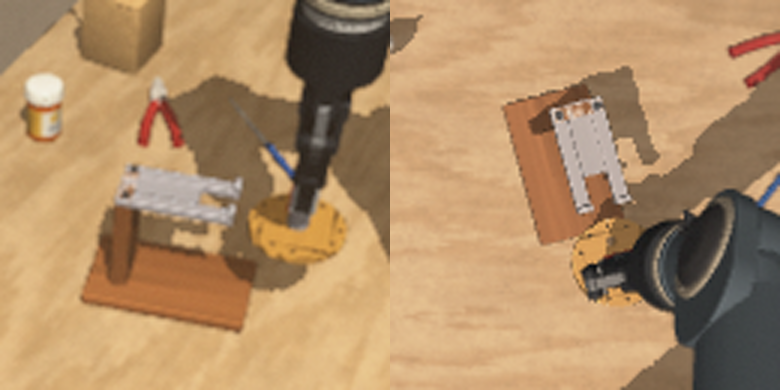

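Left (scene): the disc is held level just outside the fork, which opens at crop (235,200). Right (top): the disc is at crop (607,265) and the fork mouth at (604,207). I'll measure the lateral offset from the clouds, and the bare shaft and pin too.

```bash
cat > m1.py <<'E'
from h import *
for n in("scene","top"):
    f=np.load(n+"1.npz");p=f["p"];C=cloud(n,f["d"]);H=cv2.cvtColor(p,cv2.COLOR_RGB2HSV);h,s,v=[H[...,i].astype(int) for i in range(3)]
    X,Y,Z=C[...,0],C[...,1],C[...,2]
    print("==",n)
    # disc: yellow, z in .085...105
    m=(np.hypot(X-.43,Y+.315)<.055)&(Z>.088)&(Z<.106)&(h>10)&(h<30)&(s>90)
    P=C[m];print("disc pts",len(P),"z",np.median(P[:,2]))
    q=np.float32(P[:,:2]*1000);print(" enclosing",cv2.minEnclosingCircle(q))
    # hook tines: grey low-sat
    m=(abs(X-.53)<.1)&(abs(Y+.287)<.08)&(Z>.106)&(Z<.121)&(s<70)
    P=C[m];print("tines",len(P),cv2.minAreaRect(np.float32(P[:,:2]*1000)))
    for yaw in (15.7,):
        c,sn=np.cos(np.radians(yaw)),np.sin(np.radians(yaw))
        u=(P[:,:2]-[.5012,-.2958])@np.array([[c,-sn],[sn,c]])*1000
        print(" hook frame x",np.percentile(u[:,0],[0,1,99,100]),"y",np.percentile(u[:,1],[0,2,98,100]))
        tip=u[u[:,0]<5];print(" slot: left tine y",np.percentile(tip[tip[:,1]>0][:,1],[0,50,100]),"right",np.percentile(tip[tip[:,1]<0][:,1],[0,50,100]))
        mid=u[abs(u[:,1])<7];print(" slot closed at x",np.sort(mid[:,0])[:5])
        for lo in range(-20,80,20):
            k=u[(u[:,0]>=lo)&(u[:,0]<lo+20)];print("  ",lo,k[:,1].min(),k[:,1].max(),end="")
        print()
    # shaft, pin
    m=(np.hypot(X-.4616,Y+.0097)<.04)&(Z>.066)&(Z<.08);P=C[m];print("shaft z>66",len(P),P.mean(0) if len(P) else "")
    pin=np.array([.4616+.021*.973,-.0097+.021*.23])
    m=(np.hypot(X-pin[0],Y-pin[1])<.01)&(Z>.056);P=C[m];print("pin expected",pin,len(P),P.mean(0) if len(P) else "")
    m=(np.hypot(X-.4616,Y+.0097)<.045)&(Z>.046)&(Z<.054);P=C[m];print("seat",cv2.minEnclosingCircle(np.float32(P[:,:2]*1000)))
E
python3 m1.py
```

```text
== scene
disc pts 518 z 0.09734014360108112
 enclosing ((432.06646728515625, -314.3818359375), 44.335479736328125)
tines 474 ((505.466796875, -293.6341857910156), (152.11007690429688, 54.03413009643555), 14.656983375549316)
 hook frame x [-71.2596 -33.4589  79.5561  80.404 ] y [-26.7573 -24.3122  25.9426  27.7596]
 slot: left tine y [ 3.1042 21.2846 26.8118] right [-25.9577 -14.4761  -9.2812]
 slot closed at x [-70.742  -68.8167  10.734   10.9206  12.1651]
   -20 -25.601531170906465 26.811804646431504   0 -25.95768624947958 27.759584634547885   20 -25.154588127190983 27.12355145459694   40 -26.757342232254825 27.04144658192346   60 -26.256245736011657 26.607268799652385
shaft z>66 14 [ 0.4608 -0.0091  0.0705]
pin expected [ 0.482  -0.0049] 7 [ 0.4813 -0.0051  0.0596]
seat ((461.34906005859375, -10.120306968688965), 37.06977844238281)
== top
disc pts 319 z 0.09829698358615735
 enclosing ((431.0048522949219, -315.47064208984375), 42.12285614013672)
tines 521 ((532.3179321289062, -286.9062805175781), (102.53799438476562, 50.871578216552734), 14.907506942749023)
 hook frame x [-19.1632 -17.0378  82.551   83.364 ] y [-25.4392 -24.2317  24.9617  25.8318]
 slot: left tine y [12.7751 20.2623 25.8318] right [-24.4681 -17.3266 -11.2388]
 slot closed at x [14.3363 15.0574 15.7915 16.4953 17.0656]
   -20 -24.468072499974884 25.831762190341923   0 -24.28015702602631 25.803199268287887   20 -25.37455592220394 25.374984573725577   40 -25.439179639386044 25.17834639756382   60 -25.286447153082985 25.072176948442728
shaft z>66 9 [ 0.4627 -0.01    0.0715]
pin expected [ 0.482  -0.0049] 5 [ 0.4857 -0.0043  0.0597]
seat ((462.81793212890625, -9.076919555664062), 38.857826232910156)
```

The two views agree. The fork's centreline is within about 0.5 mm of plan, its yaw is about 15.2°, and the disc's height is as planned. I insert.

```bash
python3 - <<'E'
from h import *
y=15.2;c,sn=np.cos(np.radians(y)),np.sin(np.radians(y));ux=np.array([c,sn,0]);R=Rt(y)
H=np.array([.5012,-.2958,.112])+.0004*np.array([-sn,c,0])
move_l(H-.06*ux+[0,0,.0417],R,feed=.1)
print(move_l(H+[0,0,.0417],feed=.1,until_force=10));st("in")
print(move_l(H+[0,0,.0297-.002],feed=.04,until_force=8));st("down")
snap(2)
E
python3 - <<'E'
import cv2,numpy as np
a=cv2.imread("pics/scene2.png");b=cv2.imread("pics/top2.png")
f=lambda i,x,y:cv2.resize(i[y:y+100,x:x+100],None,fx=4,fy=4,interpolation=cv2.INTER_CUBIC)
cv2.imwrite("pics/v2.png",np.hstack([f(a,320,70),f(b,370,150)]))
E
```

```text
False
in t 8.0333 p [ 0.5008 -0.2953  0.1534] F [ 0.8069  0.3238 -2.4404] T [-0.0475  0.0338  0.0062] gap 0.04069438741866804
True
down t 8.3833 p [ 0.5008 -0.2958  0.1417] F [-0.8119  1.0549  4.9245] T [-0.0394  0.1457 -0.0728] gap 0.04066916363681251
```

View pics/v2.png

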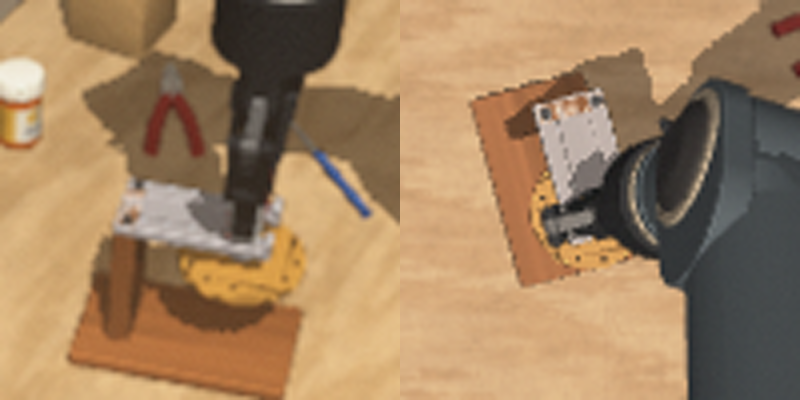

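The plate made contact at exactly the expected height (TCP 0.1417), and the disc hangs under the tines. I release, retreat and look at the hook, and measure the rack pose from this view too.

```bash
python3 - <<'E'
from h import *
command_gripper(.07);st("open")
p=sense()["position"]
move_l(p+[0,0,.06],feed=.12)
movep([.47,.05,.26],Rt(8));st("away")
snap(3)
for n in("scene","top"):
    f=np.load(n+"3.npz");p=f["p"];C=cloud(n,f["d"]);H=cv2.cvtColor(p,cv2.COLOR_RGB2HSV);h,s,v=[H[...,i].astype(int) for i in range(3)]
    X,Y,Z=C[...,0],C[...,1],C[...,2];print("==",n)
    m=(np.hypot(X-.5012,Y+.2958)<.06)&((h<6)|(h>174))&(s>150)&(Z>.137)
    P=C[m];r=cv2.minAreaRect(np.float32(P[:,:2]*1000));print("red top",len(P),P.mean(0),r)
    # rack frame coordinates (lean 30 deg to -x, yaw 0), origin guess O
    O=np.array([.564,.302,.045]);t=np.radians(30)
    A=np.array([[np.cos(t),0,np.sin(t)],[0,1,0],[-np.sin(t),0,np.cos(t)]]) # rows: plate x,y,z
    U=(C-O)@A.T*1000
    m=(abs(U[...,0])<90)&(abs(U[...,1])<75)&(Z>.01)&(U[...,2]<100)
    b=m&(h>100)&(h<125)&(s>150);q=U[b];t_=q[q[:,2]>61];print("blue top",len(t_),"z",np.median(t_[:,2]),cv2.minAreaRect(np.float32(t_[:,:2])))
    w=m&(s<60)&(v>150)&(abs(U[...,2]-8)<5);q=U[w];print("disc face z",np.median(q[:,2]),cv2.minEnclosingCircle(np.float32(q[:,:2])))
    k=m&(abs(U[...,2])<3.5);q=U[k];print("board z",np.median(q[:,2]),cv2.minAreaRect(np.float32(q[:,:2])))
a=cv2.imread("pics/scene3.png");b=cv2.imread("pics/scene3.png")
f=lambda i,x,y:cv2.resize(i[y:y+100,x:x+100],None,fx=4,fy=4,interpolation=cv2.INTER_CUBIC)
cv2.imwrite("pics/v3.png",np.hstack([f(a,320,80),f(b,170,260)]))
E
```

```text
open t 8.875 p [ 0.5    -0.2952  0.1404] F [-0.5018  0.5792 -0.4804] T [ 0.0115 -0.0014 -0.0507] gap 0.0702209781598044
away t 10.85 p [0.4703 0.0487 0.2596] F [-0.0361 -0.0584  0.0446] T [ 0.0084  0.0376 -0.0055] gap 0.06980122741803263
== scene
red top 76 [ 0.4988 -0.2914  0.1426] ((499.73004150390625, -294.1108703613281), (18.659208297729492, 38.4423713684082), 13.571837425231934)
blue top 234 z 66.4268794323503 ((-3.3021631240844727, 0.5937156677246094), (21.045032501220703, 39.60028839111328), 1.7972102165222168)
disc face z 8.682819184732763 ((-3.661504030227661, -0.3233327865600586), 42.267696380615234)
board z 0.5916321572276863 ((-8.643657684326172, -0.1163482666015625), (119.70606231689453, 112.68959045410156), 1.3204582929611206)
== top
red top 109 [ 0.502  -0.295   0.1443] ((502.2186279296875, -296.2447204589844), (20.634552001953125, 40.57887649536133), 14.693967819213867)
blue top 85 z 66.36348131383319 ((0.18841075897216797, -2.284059524536133), (21.183521270751953, 38.15090560913086), 0.5399655699729919)
disc face z 9.010726558275548 ((-0.8809322714805603, 0.5179041028022766), 42.42079162597656)
board z 0.538087706227026 ((-5.487064361572266, 1.1489334106445312), (121.92295837402344, 112.41832733154297), 1.066520094871521)
```

View pics/v3.png

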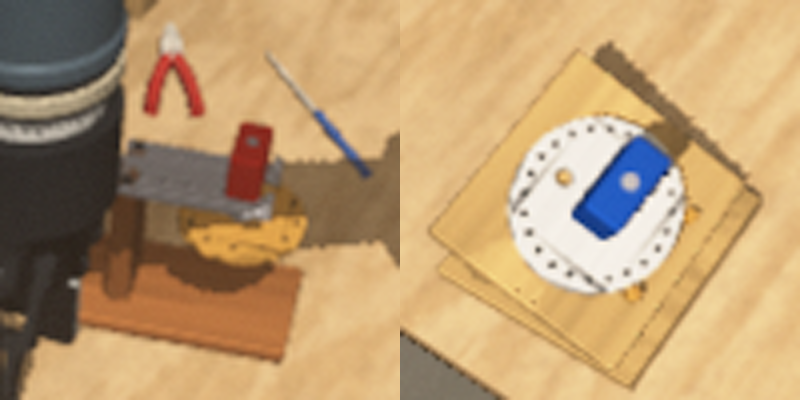

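The old plate hangs level with its red top at z ≈ 0.144 (expected 0.144), and it stands behind the lips. On the rack the blue plate lies undisturbed at about (562, 302, 45) mm, yaw about 1°. I go and take it.

```bash
python3 - <<'E'
from h import *
O=np.array([.5622,.3017,.0447]);R=Rt(1.1,30);n=-R[:,0]
movep(O+(GZ+.08)*n,R);st("above")
print(move_l(O+GZ*n,feed=.1,until_force=10));s=st("down")
command_gripper(.03,70);s=st("grip");print((s["position"]-O)@np.c_[R[:,1],-R[:,2],n])
move_l(O+(GZ+.09)*n,feed=.1);st("lift")
S=np.array([.4621,-.0096,.05])
movep(S+[0,0,GZ+.085],Rt(13.3));st("over stand")
snap(4)
a=cv2.imread("pics/scene4.png");b=cv2.imread("pics/top4.png")
f=lambda i,x,y:cv2.resize(i[y:y+100,x:x+100],None,fx=4,fy=4,interpolation=cv2.INTER_CUBIC)
cv2.imwrite("pics/v4.png",np.hstack([f(a,290,160),f(b,270,160)]))
for n in("scene","top"):
    f=np.load(n+"4.npz");p=f["p"];C=cloud(n,f["d"]);X,Y,Z=C[...,0],C[...,1],C[...,2]
    H=cv2.cvtColor(p,cv2.COLOR_RGB2HSV);h,s,v=[H[...,i].astype(int) for i in range(3)]
    m=(np.hypot(X-.462,Y+.01)<.055)&(abs(Z-.143)<.007)&(s<70);P=C[m]
    q=np.float32(P[:,:2]*1000);print(n,len(P),"z",np.median(P[:,2]),cv2.minEnclosingCircle(q),cv2.fitEllipse(cv2.convexHull(q)))
    c=P.mean(0);N=np.linalg.svd(P-c)[2][2];print(" normal",N*np.sign(N[2]))
E
```

```text
above t 12.7667 p [0.4911 0.2997 0.1686] F [ 0.7847 -0.627  -0.1389] T [-0.0314  0.5238  0.0291] gap 0.0701359723388264Traceback (most recent call last):
  File "<stdin>", line 4, in <module>
rig.Unreachable: the arm cannot follow that straight line within its joint ranges
```

```bash
python3 - <<'E'
from h import *
print(sense()["joint_pos"])
O=np.array([.5622,.3017,.0447])
for yawflip in (0,1):
  for tilt in (30,25,20,10,0):
    R=Rt(1.1,tilt)
    if yawflip:R=R@np.diag([1,-1,-1])
    n0=-Rt(1.1,30)[:,0]
    print(yawflip,tilt)
    for d in(0,.03,.06,.08):
        # keep the grasp point (6 mm ahead of TCP) at plate z=.057
        print("  ",d,inverse_kinematics(O+(.057+d)*n0-.006*R[:,0],R))
E
```

```text
[-1.4062  0.3531  0.748   2.1863  0.3367  0.3035 -2.5938]
0 30
   0 [-1.4555  0.6581  0.9685  2.1672 -1.0358  0.234  -1.2896]
   0.03 [-1.5667  0.6515  1.1012  2.1828 -0.994   0.3033 -1.3315]
   0.06 [-1.3547  0.3952  0.7115  2.1817  0.3178  0.26   -2.5782]
   0.08 [-1.4076  0.3533  0.7482  2.1864  0.3367  0.3032 -2.594 ]
0 25
   0 [-1.092   0.488   0.4873  2.1056  0.1825  0.2539 -2.4136]
   0.03 [-1.1442  0.4284  0.521   2.1194  0.2036  0.3055 -2.4351]
   0.06 [-1.2039  0.3685  0.5599  2.1295  0.2265  0.3617 -2.4584]
   0.08 [-1.2491  0.3284  0.59    2.1341  0.2426  0.4016 -2.4747]
0 20
   0 [-0.9686  0.4762  0.3666  2.0519  0.1185  0.361  -2.3199]
   0.03 [-1.0088  0.418   0.3884  2.0654  0.1389  0.4095 -2.3441]
   0.06 [-1.0583  0.3605  0.4189  2.0754  0.1544  0.4616 -2.3642]
   0.08 [-1.0971  0.3224  0.4444  2.0801  0.164   0.4983 -2.377 ]
0 10
   0 [-0.7377  0.4895  0.1413  1.9395  0.0586  0.573  -2.2162]
   0.03 [-0.7443  0.4345  0.1274  1.9524  0.0807  0.6163 -2.2466]
   0.06 [-0.7755  0.3809  0.1438  1.9631  0.0794  0.661  -2.2565]
   0.08 [-0.8026  0.3456  0.1616  1.9685  0.
[... 915 characters left out ...]
1803  2.0025  1.2368  0.9851 -0.0809]
   0.06 [ 0.1551  0.6453 -1.1775  2.0113  1.1483  0.9613 -0.0398]
   0.08 [ 0.1571  0.5911 -1.1754  2.0149  1.0859  0.9472 -0.0065]
1 10
   0 [ 0.1717  0.8363 -1.1834  1.8879  1.0939  1.0487  0.1049]
   0.03 [ 0.173   0.7637 -1.181   1.9015  1.0171  1.0348  0.1336]
   0.06 [ 0.1754  0.6901 -1.1782  1.9114  0.9362  1.0238  0.1699]
   0.08 [ 0.1777  0.6407 -1.1761  1.916   0.8803  1.0186  0.198 ]
1 0
   0 [ 0.1772  0.8883 -1.1841  1.7814  0.9127  1.1395  0.274 ]
   0.03 [ 0.1796  0.8218 -1.182   1.797   0.845   1.1337  0.2952]
   0.06 [ 0.1825  0.7544 -1.1797  1.8092  0.775   1.131   0.3216]
   0.08 [ 0.185   0.7092 -1.178   1.8152  0.7273  1.1312  0.3419]
```

With the tool at exactly 30° the arm runs into a joint limit. The jaws close along the plate's y, so I can tilt the tool 25° instead and carry the 5° difference over to the stand. I check IK at both ends first.

```bash
cat > g.py <<'E'
from h import *
O=np.array([.5622,.3017,.0447]);n=-Rt(1.1,30)[:,0];TI=25
def tcp(o,ax,R,z=.057): # TCP when the grasp point is at plate z, plate origin o, axis ax
    return o+z*ax-.006*R[:,0]
S=np.array([.4621,-.0096,.05]);RS=Rt(13.3,TI-30);Z=np.array([0,0,1.])
E
python3 - <<'E'
from g import *
R=Rt(1.1,TI)
for d in(0,.04,.09):print(d,inverse_kinematics(tcp(S,Z,RS,.057+d),RS))
movep(tcp(O,n,R,.137),R);st("above")
print(move_l(tcp(O,n,R),feed=.1,until_force=10));s=st("down");print("err",s["position"]-tcp(O,n,R))
command_gripper(.03,70);s=st("grip")
move_l(tcp(O,n,R,.147),feed=.1);st("lift")
movep(tcp(S,Z,RS,.057+.085),RS);st("over stand")
snap(4)
a=cv2.imread("pics/scene4.png");b=cv2.imread("pics/top4.png")
f=lambda i,x,y:cv2.resize(i[y:y+100,x:x+100],None,fx=4,fy=4,interpolation=cv2.INTER_CUBIC)
cv2.imwrite("pics/v4.png",np.hstack([f(a,290,150),f(b,270,160)]))
for n in("scene","top"):
    f=np.load(n+"4.npz");p=f["p"];C=cloud(n,f["d"]);X,Y,Zz=C[...,0],C[...,1],C[...,2]
    H=cv2.cvtColor(p,cv2.COLOR_RGB2HSV);h,s,v=[H[...,i].astype(int) for i in range(3)]
    m=(np.hypot(X-.462,Y+.01)<.055)&(abs(Zz-.143)<.007)&(s<70);P=C[m]
    if len(P)<20:print(n,"few");continue
    q=np.float32(P[:,:2]*1000);print(n,len(P),"z",np.median(P[:,2]),cv2.minEnclosingCircle(q),cv2.fitEllipse(cv2.convexHull(q)))
    c=P.mean(0);N=np.linalg.svd(P-c)[2][2];print(" normal",N*np.sign(N[2]))
E
```

```text
0 [-0.3589  0.3671  0.3427  2.1266 -0.1508  0.7593 -1.2567]
0.04 [-0.4427  0.3078  0.4387  2.0994 -0.1468  0.8531 -1.2537]
0.09 [-0.5454  0.2398  0.55    2.0559 -0.127   0.9695 -1.2651]
above t 13.075 p [0.4926 0.2991 0.1694] F [-0.4616  0.0812 -0.0709] T [-0.0046  0.4168  0.0566] gap 0.07006049240251384
False
down t 14.025 p [0.5312 0.3013 0.0998] F [ 0.1987 -0.0482  0.4636] T [-0.0355  0.4756  0.0362] gap 0.06948212323950145
err [-0.      0.0002  0.0003]
grip t 14.3917 p [0.5312 0.3019 0.1005] F [-2.6972  0.4219  6.5344] T [-0.0992  0.517  -0.1007] gap 0.040903953017731816
lift t 15.4417 p [0.486 0.3   0.177] F [ 0.1338 -0.2509 -1.3491] T [-0.0091  0.6474 -0.0326] gap 0.04091054074889558
over stand t 16.6333 p [ 0.4627 -0.0087  0.1976] F [ 0.7867  1.1167 -2.2909] T [ 0.0477 -0.0386  0.0148] gap 0.04071008359327797
scene 769 z 0.14157877203050984 ((459.5702819824219, -10.161796569824219), 42.77729415893555) ((459.7119140625, -9.906807899475098), (82.550048828125, 84.92229461669922), 39.80788040161133)
 normal [-0.0038  0.0104  0.9999]
top few
```

View pics/v4.png

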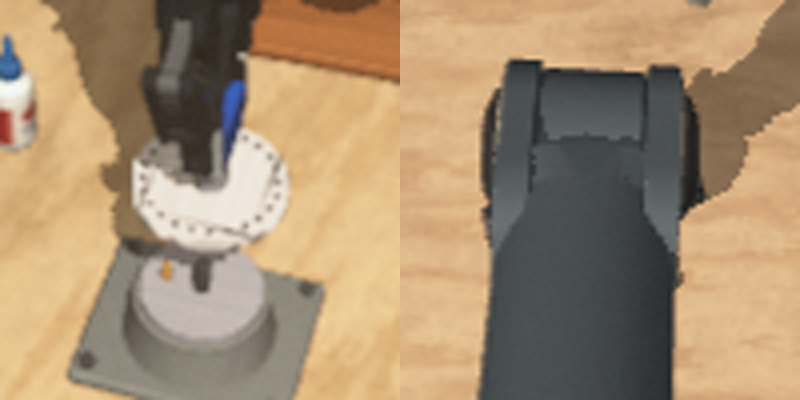

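The new plate is held level over the stand with the shaft and pin visible below it; the top view is blocked by the arm. I remeasure once settled, the same way as the old disc at home, then correct and lower with force checks.

```bash
cat > m5.py <<'E'
from g import *
def disc(k,z,yellow):
    f=np.load(f"scene{k}.npz");p=f["p"];C=cloud("scene",f["d"]);H=cv2.cvtColor(p,cv2.COLOR_RGB2HSV)
    m=(np.hypot(C[...,0]-.462,C[...,1]+.01)<.055)&(abs(C[...,2]-z)<.006)&((H[...,1]>90) if yellow else (H[...,1]<70))
    m=m.astype(np.uint8);n,L,stt,_=cv2.connectedComponentsWithStats(m);i=1+stt[1:,4].argmax()
    ct=max(cv2.findContours((L==i).astype(np.uint8),0,cv2.CHAIN_APPROX_NONE)[0],key=len)
    hull=cv2.convexHull(ct)[:,0].astype(float)
    W=onplane("scene",hull,z)[:,:2]*1000
    # circle through the hull, robust
    from scipy.optimize import least_squares
    r=least_squares(lambda q:np.hypot(W[:,0]-q[0],W[:,1]-q[1])-q[2],[461,-10,42],loss="soft_l1",f_scale=.7).x
    print(k,z,len(hull),"circle",r)
    return r
E
python3 - <<'E'
from m5 import *
sleep(.3);s=st("settled")
print("target",tcp(S,Z,RS,.142))
snap(5)
disc(0,.058,True);disc(1,.050,False);disc(5,.1426,False);disc(4,.1426,False)
E
```

```text
settled t 17.0333 p [ 0.4626 -0.009   0.1979] F [-0.2794 -0.9996 -1.5382] T [ 0.0672 -0.1057 -0.0121] gap 0.04089170145168625
target [ 0.4626 -0.0095  0.198 ]
0 0.058 21 circle [459.9782  -8.9122  43.1112]
1 0.05 17 circle [459.0236  -8.5459  36.78  ]
5 0.1426 23 circle [458.2343  -7.6594  42.3221]
4 0.1426 23 circle [458.4428  -7.2171  42.0325]
```

```bash
cat >> g.py <<'E'
c,sn=np.cos(np.radians(13.3)),np.sin(np.radians(13.3));ux=np.array([c,sn,0]);uy=np.array([-sn,c,0])
def loc(F):return np.array([F@ux,F@uy,F[2]])
E
python3 - <<'E'
from g import *
S2=S+.0008*ux
move_l(tcp(S2,Z,RS,.057+.030),RS,feed=.08);s=st("above tip");f0=s["wrist_force"]
for h in(.018,.012,.006,0,-.002):
    hit=move_l(tcp(S2,Z,RS,.057+h+.0005),RS,feed=.04,until_force=12)
    s=st(h);print(" ",hit,"dF plate frame",loc(s["wrist_force"]-f0),"plate h",(s["position"]-tcp(S2,Z,RS))[2])
    if hit:break
E
```

```text
above tip t 17.975 p [ 0.4638 -0.0094  0.1432] F [-0.2262 -1.2263 -1.9861] T [ 0.0091 -0.1323 -0.0029] gap 0.041034066018215645
0.018 t 18.4083 p [ 0.4633 -0.0093  0.1313] F [ 0.6261  0.0279 -1.9173] T [ 0.0371 -0.1489  0.0065] gap 0.040814148184941626
  False dF plate frame [1.118  1.0245 0.0688] plate h 0.018302317747110927
0.012 t 18.7083 p [ 0.4632 -0.0093  0.1252] F [-0.2691  0.8354 -1.7458] T [ 0.1075 -0.171  -0.0065] gap 0.04103182935160615
  False dF plate frame [0.4325 2.0162 0.2403] plate h 0.012240844743966875
0.006 t 19.0083 p [ 0.4632 -0.0093  0.1192] F [-0.4784 -0.9501 -1.9941] T [ 0.0543 -0.1812  0.    ] gap 0.040634255432867944
  False dF plate frame [-0.1819  0.3268 -0.008 ] plate h 0.006231692155015456
0 t 19.3083 p [ 0.4636 -0.0093  0.1134] F [ 0.8866 -0.2539 -0.5285] T [ 0.0078 -0.2518 -0.0028] gap 0.04105198785656406
  False dF plate frame [1.3066 0.6903 1.4576] plate h 0.0004137715773597783
-0.002 t 19.5583 p [ 0.4637 -0.0093  0.1133] F [-5.2649  0.9602 17.5702] T [-0.3027  1.1025 -0.0445] gap 0.040447454944543645
  False dF plate frame [-4.4006  3.287  19.5563] plate h 0.0003218349547069177
```

The plate slid over the shaft and pin with almost no side load, and bottomed out firmly at the seat height (about 20 N, no further travel). I check that it is flush while still held, then release and retreat.

```bash
python3 - <<'E'
from g import *
def chk(k):
    f=np.load(f"scene{k}.npz");p=f["p"];C=cloud("scene",f["d"]);H=cv2.cvtColor(p,cv2.COLOR_RGB2HSV)
    m=(np.hypot(C[...,0]-.462,C[...,1]+.01)<.04)&(abs(C[...,2]-.058)<.006)&(H[...,1]<70)&(H[...,2]>130);P=C[m]
    q=P.mean(0);N=np.linalg.svd(P-q)[2][2];N*=np.sign(N[2]);print(k,len(P),"face z",np.median(P[:,2]),"normal",N)
snap(6);chk(6)
S2=S+.0008*ux
command_gripper(.07);s=st("open")
move_l(s["position"]+[0,0,.10],feed=.12)
movep([.45,-.15,.30],Rt(8));st("away");sleep(.2)
snap(7);chk(7)
for n in("scene","top"):
    f=np.load(n+"7.npz");p=f["p"];C=cloud(n,f["d"]);H=cv2.cvtColor(p,cv2.COLOR_RGB2HSV);h,sa=H[...,0].astype(int),H[...,1]
    m=(np.hypot(C[...,0]-.462,C[...,1]+.01)<.06)&(h>100)&(h<125)&(sa>150)&(C[...,2]>.108);P=C[m]
    if len(P)>10:print(n,"blue top",P.mean(0),cv2.minAreaRect(np.float32(P[:,:2]*1000)))
    m=(np.hypot(C[...,0]-.5012,C[...,1]+.2958)<.06)&((h<6)|(h>174))&(sa>150)&(C[...,2]>.137);P=C[m]
    if len(P)>10:print(n,"red top",P.mean(0),cv2.minAreaRect(np.float32(P[:,:2]*1000)))
a=cv2.imread("pics/scene7.png")
cv2.imwrite("pics/v7.png",cv2.resize(a[60:350,160:430],None,fx=2,fy=2,interpolation=cv2.INTER_CUBIC))
E
```

```text
6 548 face z 0.05740859522828179 normal [0.0051 0.0053 1.    ]
open t 20.05 p [ 0.4632 -0.0093  0.1112] F [-0.0297 -0.4248 -0.0342] T [ 0.0653 -0.0599  0.0569] gap 0.07027383711753167
away t 21.7417 p [ 0.4498 -0.1487  0.2991] F [ 0.5492  0.2759 -0.1653] T [ 0.044  -0.0153  0.0136] gap 0.06983016857960074
7 587 face z 0.057395114013085946 normal [0.0028 0.0005 1.    ]
scene blue top [ 0.4598 -0.0064  0.1152] ((460.8022766113281, -8.738319396972656), (17.046001434326172, 37.52464294433594), 14.44035816192627)
scene red top [ 0.4951 -0.292   0.1418] ((495.3425598144531, -294.3931579589844), (38.69091796875, 16.735647201538086), 88.85038757324219)
top blue top [ 0.4631 -0.0115  0.1159] ((463.1836853027344, -11.377647399902344), (19.815214157104492, 36.90382766723633), 12.023371696472168)
```

View pics/v7.png

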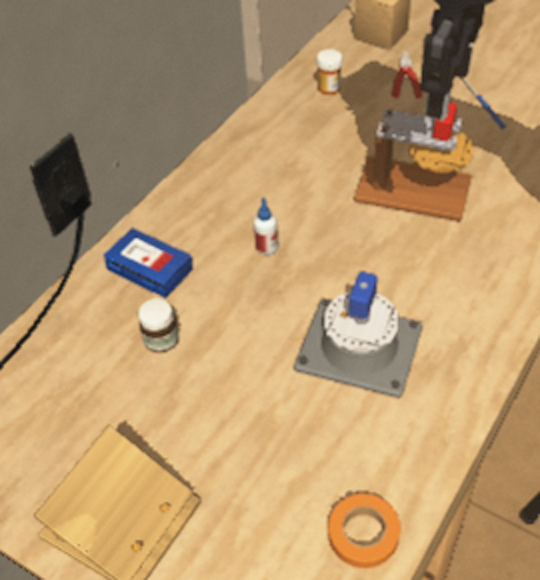

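The new plate lies flush: face z 57.4 mm against 58 expected, and its normal is vertical to within 0.2°. The old plate still hangs in the fork (partly hidden by the gripper), and the jar, bottle and tape stand where they were. I hand in.

```bash
python3 -c "
from rig import *
print(sense()['time_s']);print(finish_job())"
```

```text
22.0417
the job is handed in; nothing more can be done
None
```

The index plates are swapped and the job was handed in at 22.0 s of the 54 s allowed.

- **Old plate (red grip):** It hangs in the forked hook. It touched the tines at the expected height. After release the red top measured 0.143–0.144 m against 0.144 m expected, so the grip sits behind the lips.
- **New plate (blue grip):** I lowered it over the shaft and pin with side forces of about 2 N or less, and it stopped firmly at the seat with about 20 N. I held it until it was flush. After release its face measured 57.4 mm high against 58 mm, level to within 0.2°, with its grip yaw at about 12–14° against the stand's 13.3°.
- **Paint jar, glue bottle, tape roll:** They look unmoved in the last picture.

**Checks that failed or disagreed:**
- **Camera offset:** The two cameras differed by about 2–3 mm, so I worked from averages and from measurements relative to the tool.
- **Disc offset:** Before lowering the new plate, two ways of measuring its offset in the scene camera differed by 1–2 mm. I corrected by only 0.8 mm and relied on the tapers for the rest.
- **Tool tilt:** The straight approach to the rack at 30° was out of the arm's reach, so I gripped at 25° instead.
- **Final hook check:** In the last view the red grip was partly hidden by the gripper, so its final numbers there (about 6 mm off in x and rotated) aren't reliable. The clear view right after release is the one I trusted.

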